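# Switch on the perfume bench's vapour extractor under its guard

## Task

Two switch boxes stand on the perfumer's bench; switch on the vapour extractor, whose box is the one with the round dial: push its hinged guard up with a fingertip, flip the toggle beneath all the way over towards the rear of the box, then draw back and let the guard drop shut. Work by touch alone: do not lift or shove the boxes, and leave the other box's guard and switch, the bottles and the small things where they are.

Things in the scene. Friction and masses are not known exactly. Their poses are not given: they have to be found in the camera images.
- extractor_box: Loose slate-grey metal switch box on rubber feet, 150 (x) x 100 (y) x 55 mm high, about 1.6 kg. Origin: centre of its underside, on the bench; x points from its front (open side of the guard, facing the robot) to its rear. This is the extractor's box: on its top, behind the guard, sits one round dial, 52 mm across and 13 mm high, at box x = +47 mm.
- extractor_guard (a joint): Hinge angle of the extractor box's sheet-aluminium guard, rad: 0 = shut, grows as its front edge rises and swings back, stop at 1.3. Weight and a light spring shut it whenever let go (about 1 N at the lip). Hinge axis along box y, at box x = +5, z = 59 mm. A hood 68 mm wide, open in front, with a flat roof, underside 88 mm above the bench; side cheeks only behind box x = -37 mm, 62 mm apart inside.
- extractor_lip (a point): Middle of the front edge of the extractor box's guard, an upturned lip 2.5 mm thick; moves with the guard. Shut: box x = -64, z = 93 mm. Under the roof there are 33 mm of free height above the box's flat top (z = 55 mm, running forward to box x = -75 mm), so a fingertip fits under the lip.
- extractor_toggle (a joint): Angle of the steel bat toggle under the extractor box's guard, rad: 0 = off (leans to the front), 0.85 = on (leans to the rear). Stays where left; about 1 N at the tip moves it. Pivot on the box's centre line, box x = -27, z = 55 mm; bat 9 mm thick, top end 82 mm above the bench, tip centre at box x = -37 mm when off, -18 mm when on.
- stirrer_box: Loose slate-grey metal switch box on rubber feet, 150 (x) x 100 (y) x 55 mm high, about 1.6 kg. Origin: centre of its underside, on the bench; x points from its front (open side of the guard, facing the robot) to its rear. This is the stirrer's box, the same but for the top behind the guard: two rectangular black fuse holders side by side (34 x 26 mm each, 12 mm high). Not to be operated.
- stirrer_guard (a joint): Hinge angle of the stirrer box's sheet-aluminium guard, rad: 0 = shut, grows as its front edge rises and swings back, stop at 1.3. Weight and a light spring shut it whenever let go (about 1 N at the lip). Hinge axis along box y, at box x = +5, z = 59 mm. A hood 68 mm wide, open in front, with a flat roof, underside 88 mm above the bench; side cheeks only behind box x = -37 mm, 62 mm apart inside.
- stirrer_lip (a point): Middle of the front edge of the stirrer box's guard, an upturned lip 2.5 mm thick; moves with the guard. Shut: box x = -64, z = 93 mm. Under the roof there are 33 mm of free height above the box's flat top (z = 55 mm, running forward to box x = -75 mm), so a fingertip fits under the lip.
- stirrer_toggle (a joint): Angle of the steel bat toggle under the stirrer box's guard, rad: 0 = off (leans to the front), 0.85 = on (leans to the rear). Stays where left; about 1 N at the tip moves it. Pivot on the box's centre line, box x = -27, z = 55 mm; bat 9 mm thick, top end 82 mm above the bench, tip centre at box x = -37 mm when off, -18 mm when on.
- bottle_left_mid (a point): Centre of a stoppered amber bottle, 62 mm across, 115 mm high, standing left of the boxes; bystander.
- bottle_right_mid (a point): Centre of a stoppered amber bottle, 62 mm across, 115 mm high, standing right of the boxes; bystander.
- vial_mid (a point): Centre of a small amber vial, 38 mm across, 55 mm high, standing between the two boxes; bystander.
- dish_mid (a point): Centre of a steel weighing dish, 60 mm across, 28 mm high, on the robot's side of the boxes; bystander.
- weight_mid (a point): Centre of a brass balance weight, 32 mm across, 49 mm high, between the two boxes; bystander.
- strip_holder_mid (a point): Centre of a brass smelling-strip holder, 50 x 30 x 34 mm, between the two boxes, towards the rear; bystander.
There are look-alikes about, which are no part of the job. Leave any purple look-alike of the extractor_box alone.

How it is judged:
On the way, in this order (a step that is already met when the one before it is completed fails the run):
1. the extractor's guard is lifted (over 0.35 rad) with its toggle still off (value of joint extractor_guard above 0.35 rad and value of joint extractor_toggle below 0.3 rad), for 0.05 s.
2. the toggle is flipped on under the raised guard (value of joint extractor_toggle above 0.68 rad and value of joint extractor_guard above 0.15 rad), for 0.05 s.
3. the guard has dropped shut over the toggle (value of joint extractor_guard below 0.06 rad and value of joint extractor_toggle above 0.68 rad), for 0.2 s.
At the end, for the whole second after the job is handed in: The extractor's toggle is on (over 0.68 of 0.85 rad), its guard shut (under 0.06 rad), its box at rest within 30 mm of where it stood; the stirrer's toggle off (under 0.25 rad), its guard shut, its box within 20 mm; every bystander within 25 mm of its start (all of step 3 and value of joint stirrer_guard below 0.06 rad and value of joint stirrer_toggle below 0.25 rad and linear speed of extractor_box below 0.01 m/s and distance of extractor_box from where it was at the start of the episode below 0.03 m and distance of stirrer_box from where it was at the start of the episode below 0.02 m and distance of each of bottle_left_mid, bottle_right_mid, vial_mid, dish_mid, weight_mid, strip_holder_mid from where it was at the start of the episode below 0.025 m); the robot touches nothing.
It fails at once if the extractor's box is shoved more than 30 mm (distance of extractor_box from where it was at the start of the episode above 0.03 m).
It fails at once if a box is lifted off the bench (over 12 mm) (height (world z) of any of extractor_box, stirrer_box above 0.012 m).
It fails at once if the stirrer's box is moved (over 20 mm), its guard opened (over 0.2 rad) or its toggle moved (over 0.25 rad) (distance of stirrer_box from where it was at the start of the episode above 0.02 m or value of joint stirrer_guard above 0.2 rad or value of joint stirrer_toggle above 0.25 rad).
It fails at once if a bottle, vial, dish, weight or strip holder is lifted, toppled or moved (over 25 mm) (distance of any of bottle_left_mid, bottle_right_mid, vial_mid, dish_mid, weight_mid, strip_holder_mid from where it was at the start of the episode above 0.025 m).
It also fails if it takes over 42 s, if anything falls off the work surface, if the arm or the gripper's body presses on something with over 40 N, if the wrist force passes 120 N, or if a joint passes its speed limit or range.

## Robot

A 6-joint arm with a two-finger parallel gripper is mounted at the origin on the work surface. World frame = base frame: x ahead of the robot, y to its left, z up, the work surface at z = 0. Lengths are in m, angles in rad, forces in N, time in s.
With the tool pointing down it reaches from about 0.35 to 0.85 m from the base axis. Payload 8.1 kg.
Tool frame: the origin (TCP) lies midway between the tips of the shut fingers; the grasp point (between the pads) lies 19 mm behind it; z points along the fingers, y is the direction in which the jaws open and shut (so a half turn about z gives the same grasp; the last joint's range is limited). The gripper opens to 93 mm and grips with 3 to 60 N. Pads are 15 mm wide; open, the fingers measure 128 mm over their backs; the gripper's body (75 mm by 188 mm) begins 65 mm behind the grasp point.
Start: joints at [-1.213, 0.13, 1.488, -0, 1.523, -0.085], TCP at [0.257, -0.542, 0.219] pointing down, gripper open.
Joint ranges: [-2.96, 2.96], [-0.89, 2.26], [0.02, 2.5], [-1.34, 4.48], [0, 2.73], [-2.66, 2.66]. Speed limits (rad/s): [2.39, 2.39, 2.79, 3.14, 3.14, 3.14].

## Interface

Orientations are given as a rotation vector (axis times angle).
In Python, from plant import robot gives the robot as it stands. The module is installed in compiled form; this text tells all that it offers.
- The arm moves only by the shell command python3 -m pendant 'ROWS' [FORCE]. ROWS is JSON, a list of rows, each an object with "translation": the shift along the tool's x, y, z in mm, a list of three; "twist": the turn, a rotation vector about the tool's x, y, z in rad, a list of three; "grip": the opening, from -1 (shut) to 1 (fully open). A call has exactly 10 rows; each row shifts and turns the pose as measured when the row begins, along the tool's axes as they then stand; what a row does not reach is not made up. A row lasts 1/10 s, in which the tool goes at most 50 mm and 8.59 degrees, less where a joint would pass 70% of its speed; a pose out of reach is approached as far as the arm can. A call is refused whole if a number of a shift passes 50 or a number of a turn 0.15, either way. A call with a gripper value outside its range is refused whole. The fingers move at their own pace and stop on an object; FORCE is the grip in N (left out, the last holds). Time passes only in rows, so rows that do not move let the fingers close, or fill a call up. It gives the time, the measured TCP pose, the force and the opening at its end, in the units of the state.
- robot.read_state(): the state, without advancing time (a new reading comes with each control period).
- robot.read_camera(name): name is "scene" or "top"; returns (picture, depth): 400x640x3 uint8, red, green, blue; 400x640 float32, m along the optical axis (not along the pixel's ray), 0 where there is no reading.
- robot.camera_info(name): a dict with "vertical_fov" (degrees; the focal length in pixels is half the picture's height over the tangent of half this angle, whatever the lens; pixels are square), "cx", "cy" (the principal point, pixels), "D" ([k1, k2, p1, p2, k3] as OpenCV has them; the pictures are not rectified), "cam_to_world" (4x4, takes a point from camera to world coordinates). Camera axes: x right, y up, looking along -z (the intrinsics and any distortion apply to the point x, -y, -z); pixel columns grow to the right and rows downward; lengths in m; the calibration is good to about 2 mm. A picture is of the moment at which its call begins. camera_info takes no time and is no camera call.
- robot.close_job(): hands the job in, once; it reports no verdict.
The state is a dict: "t": time; "q": joint angles; "dq": joint speeds; "joint_torque": joint torques, N m; "tool_pos": TCP position; "orientation": TCP orientation; "force": force on the tool from outside, world axes, zero at the start; "wrist_torque": the same for the moment, N m; "opening": finger opening in m.
Only numpy, scipy, OpenCV 4.12 (cv2) and the standard library are available. Lean on these libraries where they do the work, as an engineer would, in place of code of your own. Each camera call takes 0.05 s, during which the arm holds its last target. There are 200 camera calls.

## Working session

There is one attempt and no reset: what is moved stays moved. The work goes in short steps, Python scripts to look and compute and a shell command to move; the robot and the scene stay as the last step left them, time stands still between calls to the robot, and variables do not carry over. Pictures are saved under pics/ and viewed, about 8 in all and at most 12, crops included, and the job is handed in when it is done.

```bash
mkdir -p pics; cat > h.py <<'E'
from plant import robot
import numpy as np, cv2
def snap(n,f=None):
    p,d=robot.read_camera(n)
    if f: cv2.imwrite('pics/'+f,p[:,:,::-1])
    return p,d
def world(n,d,uv,z=None):
    i=robot.camera_info(n); f=200/np.tan(np.radians(i['vertical_fov'])/2)
    K=np.array([[f,0,i['cx']],[0,f,i['cy']],[0,0,1]]); T=np.array(i['cam_to_world'])
    uv=np.array(uv,float).reshape(-1,1,2)
    r=cv2.undistortPoints(uv,K,np.array(i['D'],float)).reshape(-1,2)
    r=np.c_[r[:,0],-r[:,1],-np.ones(len(r))]
    if z is None:
        dd=np.array([d[int(round(v)),int(round(u))] for u,v in uv[:,0]]); c=r*dd[:,None]
        return c@T[:3,:3].T+T[:3,3]
    w=r@T[:3,:3].T; return T[:3,3]+w*((z-T[2,3])/w[:,2])[:,None]
E
python3 - <<'E'
from h import *
s=robot.read_state(); print(s)
for n in('scene','top'):
    p,d=snap(n,n+'0.png'); np.savez(n+'0.npz',p=p,d=d); print(robot.camera_info(n))
E
```

```text
{'t': 0.0, 'q': array([-1.21341356e+00,  1.31144343e-01,  1.48928595e+00, -4.20979798e-05,
        1.52302500e+00, -8.53995111e-02]), 'dq': array([ 0.00217533, -0.00129551,  0.00101996, -0.00121969,  0.0005468 ,
        0.00081997]), 'joint_torque': array([-1.92729880e-03, -5.59844041e+01, -4.91756916e+01,  7.68380868e-02,
        3.53476766e-02, -1.61174830e-04]), 'tool_pos': array([ 0.25687381, -0.54158518,  0.21759385]), 'orientation': array([-3.06311996e+00, -6.89452116e-01,  4.61833138e-04]), 'force': array([-0.10117876, -0.57532787, -0.85803794]), 'wrist_torque': array([-0.00957226,  0.06338302, -0.01143359]), 'opening': 0.09320699433916467}
{'vertical_fov': 55.13139662031699, 'cx': 313.3694582823749, 'cy': 201.09990344630953, 'D': array([-0.06723859,  0.        ,  0.        ,  0.        ,  0.        ]), 'cam_to_world': array([[-0.33851892, -0.61618329,  0.7111421 ,  1.23116774],
       [ 0.9409548 , -0.21926598,  0.25792731,  0.25716786],
       [-0.00300123,  0.75646585,  0.65402631,  0.74141331],
       [ 0.        ,  0.        ,  0.        ,  1.        ]])}
{'vertical_fov': 56.063787277684824, 'cx': 316.6257877570663, 'cy': 200.5390591073554, 'D': array([0.01991765, 0.        , 0.        , 0.        , 0.        ]), 'cam_to_world': array([[ 0.00327517,  0.98915076, -0.14686746,  0.36573763],
       [-0.99999248,  0.00293473, -0.00253466, -0.00494369],
       [-0.00207614,  0.14687466,  0.98915293,  1.23342614],
       [ 0.        ,  0.        ,  0.        ,  1.        ]])}
```

View pics/top0.png

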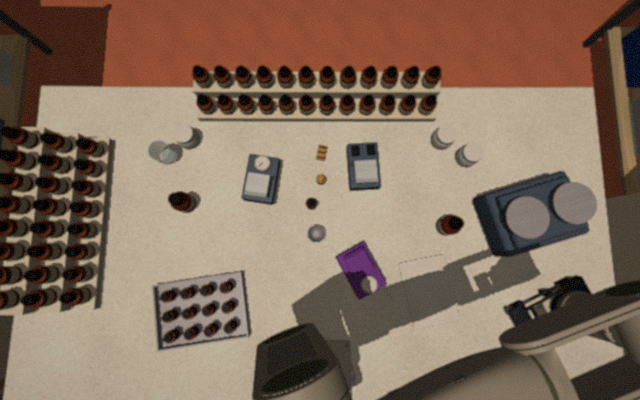

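View pics/scene0.png

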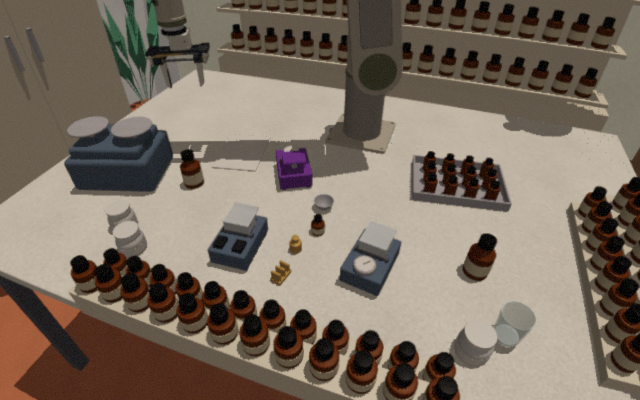

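Three candidates in the top view. The slate box at (262,178) carries a round white dial at (262,162), so it fits the extractor. The slate box at (364,167) has two black fuse holders, so it is the stirrer. The purple box at (361,270) is the look-alike. In the scene view, the dial box is at (372,258). Next I'll confirm with a crop and measure.

```bash
python3 - <<'E'
from h import *
p=np.load('top0.npz')['p'];d=np.load('top0.npz')['d']
c=p[135:220,225:400,::-1]; cv2.imwrite('pics/crop1.png',cv2.resize(c,None,fx=4.5,fy=4.5,interpolation=cv2.INTER_CUBIC))
# height map over region
vv,uu=np.mgrid[140:215,230:300]; uv=np.c_[uu.ravel(),vv.ravel()]
W=world('top',d,uv)
col=p[vv.ravel(),uu.ravel()].astype(int)
def rep(name,m):
    q=W[m]; print(name,len(q),q.mean(0).round(4),q.min(0).round(3),q.max(0).round(3)); return q
bright=col.min(1)>110
blue=(col[:,2]>col[:,0]+8)
zz=W[:,2]
rep('guard',(zz>.08)&(zz<.105)); rep('top',(zz>.045)&(zz<.06)); rep('dial',(zz>.062)&(zz<.075))
for nm,lo,hi in(('guard',.08,.105),('any',.03,.105)):
    m=((zz>lo)&(zz<hi)).reshape(vv.shape).astype(np.uint8)
    cs,_=cv2.findContours(m,cv2.RETR_EXTERNAL,cv2.CHAIN_APPROX_NONE); k=max(cs,key=cv2.contourArea)
    g=[]
    pts=k[:,0]+[230,140]
    w=world('top',d,pts,.088 if nm=='guard' else .055)[:,:2].astype(np.float32)
    r=cv2.minAreaRect(w*1000); print(nm,r,(cv2.boxPoints(r)).round(0).tolist())
E
```

```text
guard 500 [0.5856 0.1841 0.0898] [0.546 0.146 0.082] [0.625 0.222 0.097]
top 702 [0.6132 0.1744 0.054 ] [0.535 0.121 0.045] [0.693 0.239 0.06 ]
dial 213 [0.656  0.1721 0.0671] [0.576 0.14  0.062] [0.686 0.22  0.074]
guard ((585.8606567382812, 184.1646728515625), (69.11219024658203, 70.84309387207031), 81.60337829589844) [[546.0, 155.0], [616.0, 145.0], [626.0, 213.0], [556.0, 224.0]]
any ((612.5252075195312, 177.97621154785156), (102.82061004638672, 152.7679443359375), 81.45756530761719) [[529.0, 138.0], [680.0, 116.0], [696.0, 217.0], [545.0, 240.0]]
```

View pics/crop1.png

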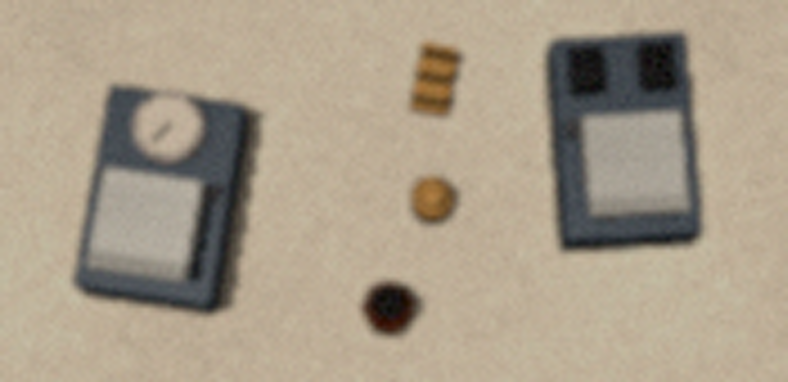

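The crop confirms it: the left box has the round dial at about (168,127) and the right one has the two fuse holders. The extractor's centre is about (0.613, 0.179), yaw about -8.3°. It measures 153×103 mm, with the roof near 0.09 and the dial at (0.656, 0.172), and all of that fits the description. Next I'll move to a standoff.

```bash
cat > st.py <<'E'
from h import *
import sys
from scipy.spatial.transform import Rotation as Ro
C=np.array([.613,.179,0]); yaw=-.145
B=Ro.from_euler('z',yaw).as_matrix()
s=robot.read_state(); R=Ro.from_rotvec(s['orientation']).as_matrix()
b=B.T@(s['tool_pos']-C)*1000; Rb=B.T@R
print('t',round(s['t'],2),'box',b.round(1),'tilt',np.degrees(np.arctan2(Rb[0,2],-Rb[2,2])).round(1),'yaw/jaw',Rb[:,1].round(3),'z',Rb[:,2].round(3),'F',(B.T@s['force']).round(1),'q',s['q'].round(2))
if len(sys.argv)>3: print('tool shift mm',(Rb.T@(np.array(sys.argv[1:4],float)-b)).round(1))
E
python3 -m pendant '[{"translation":[0,0,-50],"twist":[0,0,0],"grip":-1},{"translation":[0,0,-50],"twist":[0,0,0],"grip":-1},{"translation":[30,-33,0],"twist":[0,0,0],"grip":-1},{"translation":[30,-33,0],"twist":[0,0,0],"grip":-1},{"translation":[30,-33,0],"twist":[0,0,0],"grip":-1},{"translation":[30,-33,0],"twist":[0,0,0],"grip":-1},{"translation":[30,-33,0],"twist":[0,0,0],"grip":-1},{"translation":[30,-33,0],"twist":[0,0,0],"grip":-1},{"translation":[30,-33,0],"twist":[0,0,0],"grip":-1},{"translation":[30,-33,0],"twist":[0,0,0],"grip":-1}]' 20
python3 st.py -130 0 250
```

```text
t: 1.1
tool_pos: [0.361, -0.1916, 0.3172]
orientation: [-3.056, -0.673, 0.003]
force: [1.1, -0.3, 0.1]
opening: 0.0177
t 1.1 box [-195.8 -403.1  317.2] tilt -0.4 yaw/jaw [ 0.547 -0.837 -0.013] z [-0.006  0.011 -1.   ] F [ 1.2 -0.1  0.1] q [-0.62 -0.41  1.8   0.01  1.76  0.52]
tool shift mm [ 275.4 -300.7   71.2]
```

```bash
python3 -m pendant '[{"translation":[31,-34,7],"twist":[0,0,0],"grip":-1},{"translation":[31,-34,7],"twist":[0,0,0],"grip":-1},{"translation":[31,-34,7],"twist":[0,0,0],"grip":-1},{"translation":[31,-34,7],"twist":[0,0,0],"grip":-1},{"translation":[31,-34,7],"twist":[0,0,0],"grip":-1},{"translation":[31,-34,7],"twist":[0,0,0],"grip":-1},{"translation":[0,0,0],"twist":[0,0,0.145],"grip":-1},{"translation":[0,0,0],"twist":[0,0,0.145],"grip":-1},{"translation":[0,0,0],"twist":[0,0,0.145],"grip":-1},{"translation":[0,0,0],"twist":[0,0,0.145],"grip":-1}]'
python3 st.py -130 0 250
```

```text
t: 2.1
tool_pos: [0.4429, 0.0914, 0.2726]
orientation: [-3.121, 0.241, 0.015]
force: [-0.0, 0.1, 0.3]
opening: 0.0005
t 2.1 box [-155.7 -111.2  272.6] tilt -0.6 yaw/jaw [-0.009 -1.    -0.01 ] z [-0.01  0.01 -1.  ] F [-0.   0.1  0.3] q [ 0.08 -0.29  1.79  0.01  1.65  1.81]
tool shift mm [  24.9 -111.2   23.5]
```

```bash
python3 -m pendant '[{"translation":[0,-38,0],"twist":[0,0,0],"grip":-1},{"translation":[0,-38,0],"twist":[0,0,0],"grip":-1},{"translation":[0,-38,0],"twist":[0,0,0],"grip":-1},{"translation":[0,0,0],"twist":[0,0.14,0],"grip":-1},{"translation":[0,0,0],"twist":[0,0.14,0],"grip":-1},{"translation":[0,0,0],"twist":[0,0.14,0],"grip":-1},{"translation":[0,0,0],"twist":[0,0.14,0],"grip":-1},{"translation":[0,0,0],"twist":[0,0.14,0],"grip":-1},{"translation":[0,0,0],"twist":[0,0.14,0],"grip":-1},{"translation":[0,0,0],"twist":[0,0,0],"grip":-1}]'
python3 st.py -110 0 90
```

```text
t: 3.1
tool_pos: [0.462, 0.2014, 0.2587]
orientation: [2.812, -0.197, 1.232]
force: [-1.5, -0.8, -1.1]
opening: 0.0004
t 3.1 box [-152.7    0.3  258.7] tilt 47.4 yaw/jaw [ 0.002 -1.     0.009] z [ 0.736 -0.005 -0.677] F [-1.3 -1.  -1.1] q [ 0.75 -0.74  2.34 -0.71  1.07  2.65]
tool shift mm [-95.2  -1.1 145.7]
```

q6 is at its range limit, so I'll give the tool a half turn about its own axis (same finger shape) while easing forward.

```bash
python3 -m pendant '[{"translation":[0,0,3],"twist":[0,0,-0.148],"grip":-1},{"translation":[0,0,3],"twist":[0,0,-0.148],"grip":-1},{"translation":[0,0,3],"twist":[0,0,-0.148],"grip":-1},{"translation":[0,0,3],"twist":[0,0,-0.148],"grip":-1},{"translation":[0,0,3],"twist":[0,0,-0.148],"grip":-1},{"translation":[0,0,3],"twist":[0,0,-0.148],"grip":-1},{"translation":[0,0,3],"twist":[0,0,-0.148],"grip":-1},{"translation":[0,0,3],"twist":[0,0,-0.148],"grip":-1},{"translation":[0,0,3],"twist":[0,0,-0.148],"grip":-1},{"translation":[0,0,3],"twist":[0,0,-0.148],"grip":-1}]' && python3 -m pendant '[{"translation":[0,0,3],"twist":[0,0,-0.148],"grip":-1},{"translation":[0,0,3],"twist":[0,0,-0.148],"grip":-1},{"translation":[0,0,3],"twist":[0,0,-0.148],"grip":-1},{"translation":[0,0,3],"twist":[0,0,-0.148],"grip":-1},{"translation":[0,0,3],"twist":[0,0,-0.148],"grip":-1},{"translation":[0,0,3],"twist":[0,0,-0.148],"grip":-1},{"translation":[0,0,3],"twist":[0,0,-0.148],"grip":-1},{"translation":[0,0,3],"twist":[0,0,-0.148],"grip":-1},{"translation":[0,0,3],"twist":[0,0,-0.148],"grip":-1},{"translation":[0,0,3],"twist":[0,0,-0.148],"grip":-1}]'
python3 st.py -115 0 100
```

```text
t: 4.1
tool_pos: [0.4887, 0.2021, 0.249]
orientation: [1.954, 1.515, 0.721]
force: [0.0, 0.4, 0.9]
opening: 0.0005
t: 5.1
tool_pos: [0.5205, 0.2013, 0.2419]
orientation: [0.422, 2.336, 0.037]
force: [-0.4, -0.4, 0.3]
opening: 0.0004
t 5.1 box [-94.8   8.7 241.9] tilt 44.0 yaw/jaw [0.15  0.977 0.15 ] z [ 0.695  0.004 -0.719] F [-0.4 -0.4  0.3] q [ 0.59 -0.56  2.23 -0.61  0.94 -0.39]
tool shift mm [108.7 -32.8  87.9]
```

```bash
cat >> st.py <<'E'
if len(sys.argv)>4:
    a=np.radians(float(sys.argv[4])); z=np.array([np.sin(a),0,-np.cos(a)]); y=np.array([0,1.,0])
    D=np.c_[np.cross(y,z),y,z]; print('twist',Ro.from_matrix(Rb.T@D).as_rotvec().round(3),'shift in desired axes',(D.T@(np.array(sys.argv[1:4],float)-b)).round(1))
E
python3 st.py -120 0 110 45
```

```text
t 5.1 box [-94.8   8.7 241.9] tilt 44.0 yaw/jaw [0.15  0.977 0.15 ] z [ 0.695  0.004 -0.719] F [-0.4 -0.4  0.3] q [ 0.59 -0.56  2.23 -0.61  0.94 -0.39]
tool shift mm [105.4 -32.   77.3]
twist [ 0.002 -0.017 -0.214] shift in desired axes [111.1  -8.7  75.4]
```

```bash
python3 -m pendant '[{"translation":[0,0,0],"twist":[0,-0.01,-0.11],"grip":-1},{"translation":[0,0,0],"twist":[0,-0.01,-0.11],"grip":-1},{"translation":[22,-2,15],"twist":[0,0,0],"grip":-1},{"translation":[22,-2,15],"twist":[0,0,0],"grip":-1},{"translation":[22,-2,15],"twist":[0,0,0],"grip":-1},{"translation":[22,-2,15],"twist":[0,0,0],"grip":-1},{"translation":[22,-2,15],"twist":[0,0,0],"grip":-1},{"translation":[0,0,0],"twist":[0,0,0],"grip":-1},{"translation":[0,0,0],"twist":[0,0,0],"grip":-1},{"translation":[0,0,0],"twist":[0,0,0],"grip":-1}]'
python3 st.py -105 0 67 45
python3 - <<'E'
from h import *
p,d=snap('scene'); cv2.imwrite('pics/s1.png',cv2.resize(p[120:320,270:490,::-1],None,fx=3,fy=3,interpolation=cv2.INTER_CUBIC))
E
```

```text
t: 6.1
tool_pos: [0.5073, 0.1977, 0.1238]
orientation: [0.236, 2.357, -0.044]
force: [-0.8, 0.6, 0.4]
opening: 0.0005
t 6.1 box [-107.3    3.2  123.8] tilt 44.3 yaw/jaw [0.039 0.999 0.037] z [ 0.698 -0.001 -0.716] F [-0.8  0.5  0.4] q [ 0.61 -0.44  2.38 -0.78  0.75 -0.29]
tool shift mm [37.8 -5.2 42.3]
twist [-0.001 -0.012 -0.054] shift in desired axes [38.5 -3.2 41.8]
```

View pics/s1.png

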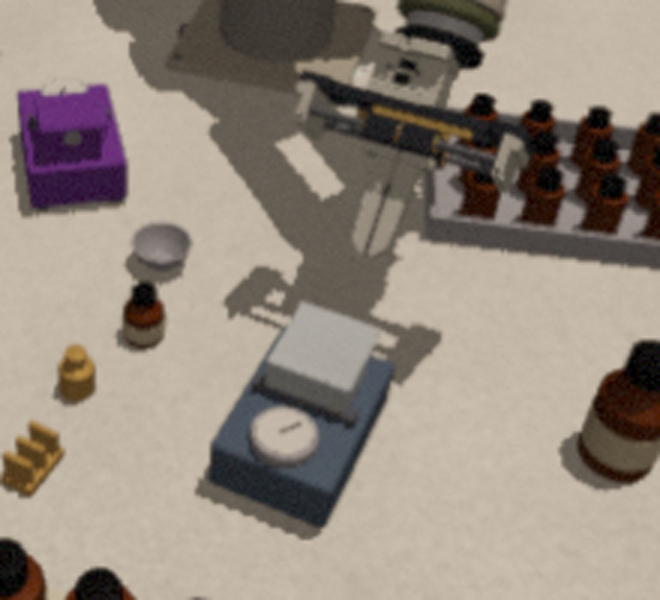

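The fingertip (about (375,250) in the crop) points along the extractor's centre line, with the guard at (325,340), and the surroundings are clear. Now I'll drop to entry height in front of the lip.

```bash
python3 -m pendant '[{"translation":[0,0,0],"twist":[0,-0.01,-0.054],"grip":-1},{"translation":[10,-1,10],"twist":[0,0,0],"grip":-1},{"translation":[10,-1,10],"twist":[0,0,0],"grip":-1},{"translation":[10,-1,10],"twist":[0,0,0],"grip":-1},{"translation":[10,-1,10],"twist":[0,0,0],"grip":-1},{"translation":[0,0,0],"twist":[0,0,0],"grip":-1},{"translation":[0,0,0],"twist":[0,0,0],"grip":-1},{"translation":[0,0,0],"twist":[0,0,0],"grip":-1},{"translation":[0,0,0],"twist":[0,0,0],"grip":-1},{"translation":[0,0,0],"twist":[0,0,0],"grip":-1}]'
python3 st.py -56 0 67 45
python3 - <<'E'
from h import *
p,d=snap('top'); cv2.imwrite('pics/t1.png',cv2.resize(p[130:290,190:350,::-1],None,fx=3.7,fy=3.7,interpolation=cv2.INTER_CUBIC))
E
```

```text
t: 7.15
tool_pos: [0.5187, 0.2006, 0.0868]
orientation: [0.185, 2.332, -0.05]
force: [0.6, 0.7, 0.6]
opening: 0.0006
t 7.15 box [-96.4   7.7  86.8] tilt 46.0 yaw/jaw [0.005 1.    0.021] z [ 0.719  0.011 -0.694] F [0.5 0.8 0.6] q [ 0.61 -0.32  2.39 -0.94  0.64 -0.15]
tool shift mm [-13.9  -7.9  42.7]
twist [ 0.011  0.018 -0.018] shift in desired axes [-14.6  -7.7  42.6]
```

View pics/t1.png

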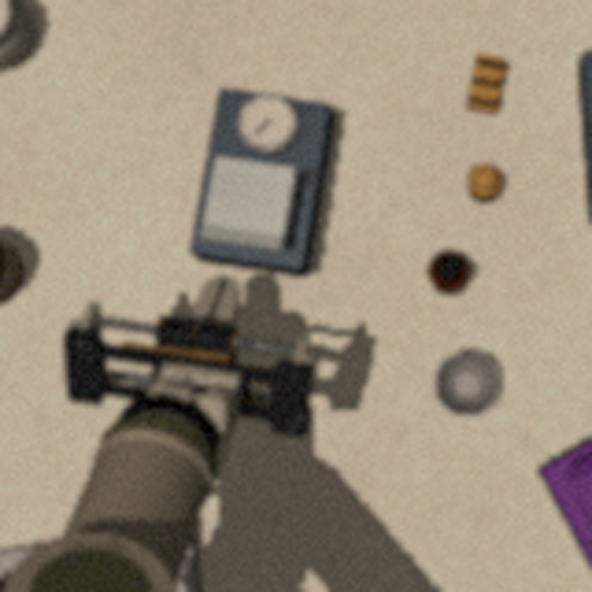

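Top view: the fingertip is at about (225,285) in the crop, just in front of the box (front edge about (250,260)), roughly 8 mm to the left of the centre line. I'll correct y and height.

```bash
python3 -m pendant '[{"translation":[5,-3,5],"twist":[0.01,0.015,-0.018],"grip":-1},{"translation":[5,-3,5],"twist":[0,0,0],"grip":-1},{"translation":[5,-3,5],"twist":[0,0,0],"grip":-1},{"translation":[0,0,0],"twist":[0,0,0],"grip":-1},{"translation":[0,0,0],"twist":[0,0,0],"grip":-1},{"translation":[0,0,0],"twist":[0,0,0],"grip":-1},{"translation":[0,0,0],"twist":[0,0,0],"grip":-1},{"translation":[0,0,0],"twist":[0,0,0],"grip":-1},{"translation":[0,0,0],"twist":[0,0,0],"grip":-1},{"translation":[0,0,0],"twist":[0,0,0],"grip":-1}]'
python3 st.py -97 0 67 45
```

```text
t: 8.2
tool_pos: [0.5173, 0.191, 0.0636]
orientation: [0.169, 2.35, -0.071]
force: [0.1, 0.4, -0.4]
opening: 0.0
t 8.2 box [-96.4  -1.9  63.6] tilt 45.1 yaw/jaw [-0.001  1.    -0.001] z [ 0.708  0.    -0.706] F [ 0.1  0.4 -0.4] q [ 0.59 -0.28  2.4  -0.97  0.61 -0.13]
tool shift mm [-2.   1.9 -2.8]
twist [0.    0.001 0.002] shift in desired axes [-2.   1.9 -2.8]
```

```bash
python3 -m pendant '[{"translation":[-2,1,-2],"twist":[0,0,0],"grip":-1},{"translation":[-5,0,5],"twist":[0,0,0],"grip":-1},{"translation":[-5,0,5],"twist":[0,0,0],"grip":-1},{"translation":[-5,0,5],"twist":[0,0,0],"grip":-1},{"translation":[-5,0,5],"twist":[0,0,0],"grip":-1},{"translation":[-5,0,5],"twist":[0,0,0],"grip":-1},{"translation":[-2,0,2],"twist":[0,0,0],"grip":-1},{"translation":[0,0,0],"twist":[0,0,0],"grip":-1},{"translation":[0,0,0],"twist":[0,0,0],"grip":-1},{"translation":[0,0,0],"twist":[0,0,0],"grip":-1}]'
python3 st.py -56 0 67 45
```

```text
t: 9.2
tool_pos: [0.5595, 0.1858, 0.067]
orientation: [0.17, 2.35, -0.072]
force: [-1.0, -0.1, 0.0]
opening: 0.0006
t 9.2 box [-53.9  -1.   67. ] tilt 45.1 yaw/jaw [-0.     1.    -0.001] z [ 0.708 -0.    -0.706] F [-0.9 -0.3  0. ] q [ 0.51 -0.19  2.32 -0.97  0.55 -0.18]
tool shift mm [ 1.5  1.  -1.5]
twist [-0.     0.001  0.001] shift in desired axes [ 1.5  1.  -1.5]
```

```bash
python3 -m pendant '[{"translation":[-5,0,-3],"twist":[0,0,0],"grip":-1},{"translation":[-5,0,-3],"twist":[0,0,0],"grip":-1},{"translation":[-5,0,-3],"twist":[0,0,0],"grip":-1},{"translation":[-5,0,-3],"twist":[0,0,0],"grip":-1},{"translation":[-5,0,-3],"twist":[0,0,0],"grip":-1},{"translation":[-5,0,-3],"twist":[0,0,0],"grip":-1},{"translation":[-5,0,-3],"twist":[0,0,0],"grip":-1},{"translation":[-6,0,2],"twist":[0,0,0],"grip":-1},{"translation":[-6,0,2],"twist":[0,0,0],"grip":-1},{"translation":[0,0,0],"twist":[0,0,0],"grip":-1}]'
python3 st.py -32 0 115 45
python3 - <<'E'
from h import *
p,d=snap('scene'); cv2.imwrite('pics/s2.png',cv2.resize(p[190:310,310:450,::-1],None,fx=5,fy=5,interpolation=cv2.INTER_CUBIC))
E
```

```text
t: 10.2
tool_pos: [0.5821, 0.1832, 0.1175]
orientation: [0.169, 2.349, -0.07]
force: [-0.5, 0.8, 0.2]
opening: 0.0005
t 10.2 box [-31.2  -0.3 117.5] tilt 45.1 yaw/jaw [-0.001  1.     0.   ] z [ 0.709  0.001 -0.705] F [-0.6  0.8  0.2] q [ 0.48 -0.25  2.26 -0.81  0.6  -0.39]
tool shift mm [2.4 0.3 1.2]
twist [0.001 0.003 0.001] shift in desired axes [2.4 0.3 1.2]
```

View pics/s2.png

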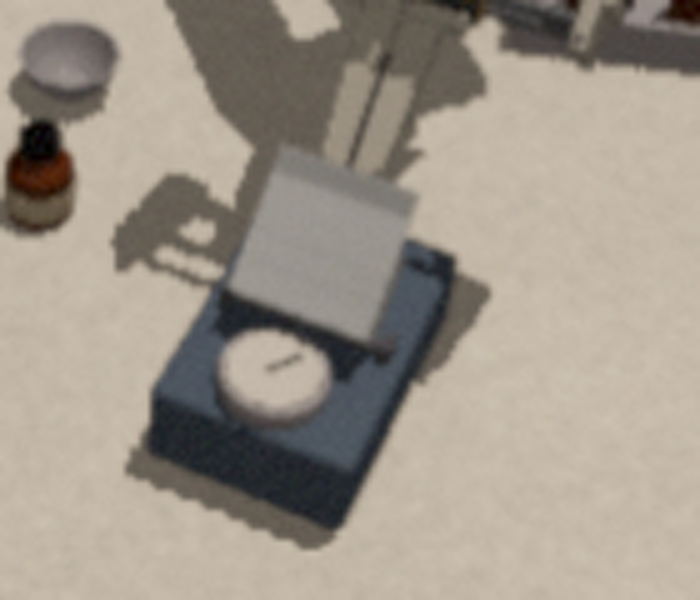

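The guard is up, with the finger at (370,110) under its lip; I estimate the angle at about 0.6 rad. The box has not moved. Next I'll steepen the tool and lower the tip in front of the toggle, guard resting on the finger.

```bash
python3 -m pendant '[{"translation":[0,0,0],"twist":[0,0.13,0],"grip":-1},{"translation":[0,0,0],"twist":[0,0.13,0],"grip":-1},{"translation":[0,0,0],"twist":[0,0,0],"grip":-1},{"translation":[7,0,4],"twist":[0,0,0],"grip":-1},{"translation":[7,0,4],"twist":[0,0,0],"grip":-1},{"translation":[7,0,4],"twist":[0,0,0],"grip":-1},{"translation":[7,0,4],"twist":[0,0,0],"grip":-1},{"translation":[6,0,4],"twist":[0,0,0],"grip":-1},{"translation":[0,0,0],"twist":[0,0,0],"grip":-1},{"translation":[0,0,0],"twist":[0,0,0],"grip":-1}]'
python3 st.py -53.5 0 74 30
```

```text
t: 11.25
tool_pos: [0.554, 0.1813, 0.0685]
orientation: [0.186, 2.591, -0.07]
force: [0.7, 0.1, 0.8]
opening: 0.0004
t 11.25 box [-58.7  -6.2  68.5] tilt 31.2 yaw/jaw [ 0.002  1.    -0.013] z [ 0.519 -0.012 -0.855] F [0.7 0.3 0.8] q [ 0.41 -0.16  2.17 -0.45  0.71 -0.73]
tool shift mm [-7.3  6.1 -2.1]
twist [-0.012  0.022  0.005] shift in desired axes [-7.2  6.2 -2.2]
```

```bash
python3 -m pendant '[{"translation":[-4,3,-2],"twist":[0,0.02,0],"grip":-1},{"translation":[-4,3,-2],"twist":[0,0,0],"grip":-1},{"translation":[0,0,0],"twist":[0,0,0],"grip":-1},{"translation":[-4,0,2.5],"twist":[0,0,0],"grip":-1},{"translation":[-4,0,2.5],"twist":[0,0,0],"grip":-1},{"translation":[-4,0,2.5],"twist":[0,0,0],"grip":-1},{"translation":[-4,0,2.5],"twist":[0,0,0],"grip":-1},{"translation":[-4,0,2.5],"twist":[0,0,0],"grip":-1},{"translation":[0,0,0],"twist":[0,0,0],"grip":-1},{"translation":[0,0,0],"twist":[0,0,0],"grip":-1}]'
python3 st.py -26 0 76 30
```

```text
t: 12.25
tool_pos: [0.5873, 0.1833, 0.0776]
orientation: [0.189, 2.606, -0.067]
force: [-1.5, 0.8, 1.7]
opening: 0.0005
t 12.25 box [-26.1   0.5  77.6] tilt 30.4 yaw/jaw [ 0.003  1.    -0.012] z [ 0.506 -0.011 -0.863] F [-1.6  0.6  1.7] q [ 0.38 -0.08  2.07 -0.41  0.73 -0.8 ]
tool shift mm [ 0.7 -0.5  1.5]
twist [-0.011  0.006  0.004] shift in desired axes [ 0.7 -0.5  1.5]
```

The tip is past the "on" contact position with a low force. It was skimming near the bat's top, though, so I'll back off and make a second, lower pass to be sure.

```bash
python3 -m pendant '[{"translation":[6,0,-3.5],"twist":[0.01,0,0],"grip":-1},{"translation":[6,0,-3.5],"twist":[0,0,0],"grip":-1},{"translation":[6,0,-3.5],"twist":[0,0,0],"grip":-1},{"translation":[4,0,-2],"twist":[0,0,0],"grip":-1},{"translation":[0,0,0],"twist":[0,0,0],"grip":-1},{"translation":[3,0,5],"twist":[0,0,0],"grip":-1},{"translation":[0,0,0],"twist":[0,0,0],"grip":-1},{"translation":[0,0,0],"twist":[0,0,0],"grip":-1},{"translation":[0,0,0],"twist":[0,0,0],"grip":-1},{"translation":[0,0,0],"twist":[0,0,0],"grip":-1}]'
python3 st.py -28 0 70 30
```

```text
t: 13.25
tool_pos: [0.5581, 0.1869, 0.0692]
orientation: [0.192, 2.609, -0.083]
force: [-0.6, 0.3, 0.5]
opening: 0.0006
t 13.25 box [-55.4  -0.1  69.2] tilt 30.2 yaw/jaw [ 0.008  1.    -0.023] z [ 0.503 -0.023 -0.864] F [-0.6  0.2  0.5] q [ 0.42 -0.12  2.13 -0.44  0.74 -0.73]
tool shift mm [-24.1   0.3  13.1]
twist [-0.023  0.004  0.004] shift in desired axes [-24.1   0.1  13.1]
```

```bash
python3 -m pendant '[{"translation":[-5,0,2.5],"twist":[-0.02,0,0],"grip":-1},{"translation":[-5,0,2.5],"twist":[0,0,0],"grip":-1},{"translation":[-4,0,2.3],"twist":[0,0,0],"grip":-1},{"translation":[-4,0,2.3],"twist":[0,0,0],"grip":-1},{"translation":[-3,0,1.7],"twist":[0,0,0],"grip":-1},{"translation":[0,0,0],"twist":[0,0,0],"grip":-1},{"translation":[0,0,0],"twist":[0,0,0],"grip":-1},{"translation":[0,0,0],"twist":[0,0,0],"grip":-1},{"translation":[0,0,0],"twist":[0,0,0],"grip":-1},{"translation":[0,0,0],"twist":[0,0,0],"grip":-1}]'
python3 st.py -28 0 71 30
python3 - <<'E'
from h import *
p,d=snap('scene'); cv2.imwrite('pics/s3.png',cv2.resize(p[190:310,310:450,::-1],None,fx=5,fy=5,interpolation=cv2.INTER_CUBIC))
E
```

```text
t: 14.25
tool_pos: [0.5835, 0.1832, 0.0702]
orientation: [0.186, 2.609, -0.059]
force: [-0.9, 0.3, -0.3]
opening: 0.0006
t 14.25 box [-29.8  -0.1  70.2] tilt 30.2 yaw/jaw [-0.001  1.    -0.006] z [ 0.503 -0.005 -0.864] F [-0.9  0.2 -0.3] q [ 0.38 -0.08  2.09 -0.4   0.71 -0.8 ]
tool shift mm [-1.9  0.1  0.2]
twist [-0.005  0.004  0.004] shift in desired axes [-1.9  0.1  0.2]
```

View pics/s3.png

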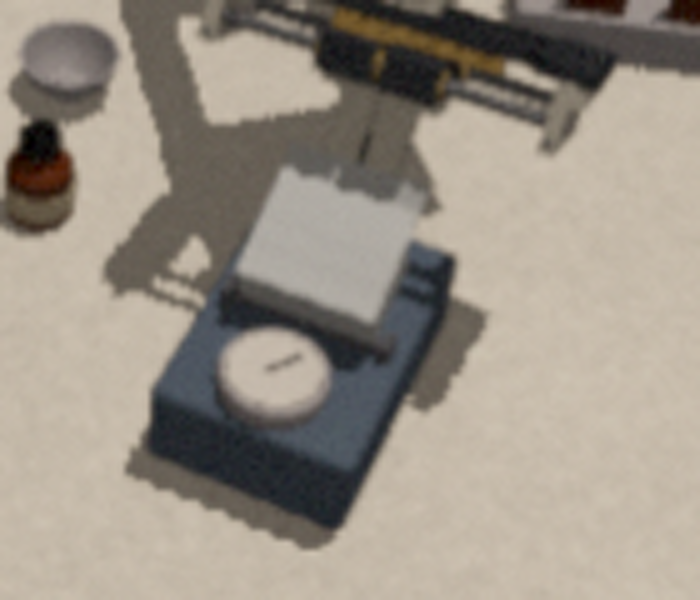

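The guard rests open on the finger and the box hasn't moved (the dial is still at (275,375)). I'll press on a few mm to feel for the toggle's stop.

```bash
python3 -m pendant '[{"translation":[-2,0,1],"twist":[0,0,0],"grip":-1},{"translation":[0,0,0],"twist":[0,0,0],"grip":-1},{"translation":[-1.5,0,1],"twist":[0,0,0],"grip":-1},{"translation":[0,0,0],"twist":[0,0,0],"grip":-1},{"translation":[0,0,0],"twist":[0,0,0],"grip":-1},{"translation":[0,0,0],"twist":[0,0,0],"grip":-1},{"translation":[0,0,0],"twist":[0,0,0],"grip":-1},{"translation":[0,0,0],"twist":[0,0,0],"grip":-1},{"translation":[0,0,0],"twist":[0,0,0],"grip":-1},{"translation":[0,0,0],"twist":[0,0,0],"grip":-1}]'
python3 st.py -25 0 71 30
```

```text
t: 15.3
tool_pos: [0.587, 0.1827, 0.0696]
orientation: [0.186, 2.61, -0.059]
force: [-2.8, 0.6, -0.4]
opening: 0.0007
t 15.3 box [-26.3  -0.1  69.6] tilt 30.1 yaw/jaw [-0.001  1.    -0.006] z [ 0.502 -0.005 -0.865] F [-2.9  0.2 -0.4] q [ 0.37 -0.07  2.08 -0.4   0.71 -0.81]
tool shift mm [-1.8  0.1 -0.6]
twist [-0.005  0.003  0.004] shift in desired axes [-1.8  0.1 -0.6]
```

```bash
python3 -m pendant '[{"translation":[-2,0,1],"twist":[0,0,0],"grip":-1},{"translation":[0,0,0],"twist":[0,0,0],"grip":-1},{"translation":[-1,0,1],"twist":[0,0,0],"grip":-1},{"translation":[0,0,0],"twist":[0,0,0],"grip":-1},{"translation":[0,0,0],"twist":[0,0,0],"grip":-1},{"translation":[0,0,0],"twist":[0,0,0],"grip":-1},{"translation":[0,0,0],"twist":[0,0,0],"grip":-1},{"translation":[0,0,0],"twist":[0,0,0],"grip":-1},{"translation":[0,0,0],"twist":[0,0,0],"grip":-1},{"translation":[0,0,0],"twist":[0,0,0],"grip":-1}]'
python3 st.py -53 0 71 30
```

```text
t: 16.3
tool_pos: [0.5874, 0.1827, 0.0694]
orientation: [0.187, 2.616, -0.061]
force: [-3.7, 1.4, 1.5]
opening: 0.0003
t 16.3 box [-25.9  -0.   69.4] tilt 29.8 yaw/jaw [-0.     1.    -0.008] z [ 0.497 -0.007 -0.868] F [-3.9  0.9  1.5] q [ 0.37 -0.06  2.07 -0.39  0.72 -0.81]
tool shift mm [ 22.8   0.  -14.9]
twist [-0.007 -0.003  0.004] shift in desired axes [ 22.7   0.  -14.9]
```

At the stop: about 4 N, and no further travel when pushed. Now I'll draw straight back and let the guard drop.

```bash
python3 -m pendant '[{"translation":[5,0,-3],"twist":[0,0,0],"grip":-1},{"translation":[5,0,-3],"twist":[0,0,0],"grip":-1},{"translation":[7,0,-4],"twist":[0,0,0],"grip":-1},{"translation":[9,0,-5],"twist":[0,0,0],"grip":-1},{"translation":[10,0,-6],"twist":[0,0,0],"grip":-1},{"translation":[10,0,-6],"twist":[0,0,0],"grip":-1},{"translation":[10,0,-6],"twist":[0,0,0],"grip":-1},{"translation":[10,0,-6],"twist":[0,0,0],"grip":-1},{"translation":[0,0,0],"twist":[0,0,0],"grip":-1},{"translation":[0,0,0],"twist":[0,0,0],"grip":-1}]'
python3 st.py -120 0 150 30
```

```text
t: 17.3
tool_pos: [0.5049, 0.195, 0.071]
orientation: [0.185, 2.613, -0.059]
force: [0.2, 0.1, 0.5]
opening: 0.0006
t 17.3 box [-109.3    0.2   71. ] tilt 30.0 yaw/jaw [-0.002  1.    -0.007] z [ 0.5   -0.005 -0.866] F [0.2 0.1 0.5] q [ 0.48 -0.27  2.25 -0.44  0.78 -0.69]
tool shift mm [-30.2  -0.8 -73.8]
twist [-0.005 -0.     0.005] shift in desired axes [-30.2  -0.2 -73.8]
```

```bash
python3 -m pendant '[{"translation":[0,0,-15],"twist":[0,0,0],"grip":-1},{"translation":[0,0,-15],"twist":[0,0,0],"grip":-1},{"translation":[0,0,-15],"twist":[0,0,0],"grip":-1},{"translation":[0,0,-15],"twist":[0,0,0],"grip":-1},{"translation":[0,0,-15],"twist":[0,0,0],"grip":-1},{"translation":[0,0,0],"twist":[0,0,0],"grip":-1},{"translation":[0,0,0],"twist":[0,0,0],"grip":-1},{"translation":[0,0,0],"twist":[0,0,0],"grip":-1},{"translation":[0,0,0],"twist":[0,0,0],"grip":-1},{"translation":[0,0,0],"twist":[0,0,0],"grip":-1}]'
python3 st.py
python3 - <<'E'
from h import *
p,d=snap('top'); d0=np.load('top0.npz')['d']
vv,uu=np.mgrid[140:215,230:300]; uv=np.c_[uu.ravel(),vv.ravel()]
for D in(d0,d):
    W=world('top',D,uv); z=W[:,2]
    for lo,hi in((.08,.12),(.03,.12)):
        m=((z>lo)&(z<hi)).reshape(vv.shape).astype(np.uint8)
        cs,_=cv2.findContours(m,cv2.RETR_EXTERNAL,cv2.CHAIN_APPROX_NONE); k=max(cs,key=cv2.contourArea)
        r=cv2.minAreaRect((world('top',D,k[:,0]+[230,140],.088 if lo>.05 else .055)[:,:2]*1000).astype(np.float32)); print(np.round(r[0],1),np.round(r[1],1),round(r[2],1), z[(z>lo)&(z<hi)].mean().round(4))
ps,ds=snap('scene')
a=cv2.resize(p[130:260,225:400,::-1],None,fx=3,fy=3,interpolation=cv2.INTER_CUBIC)
b=cv2.resize(ps[170:300,200:420,::-1],(525,310),interpolation=cv2.INTER_CUBIC)
cv2.imwrite('pics/end.png',cv2.resize(np.vstack([a,b]),None,fx=.85,fy=.85))
E
```

```text
t: 18.3
tool_pos: [0.4684, 0.2, 0.1368]
orientation: [0.186, 2.613, -0.06]
force: [-0.4, -0.1, 0.0]
opening: 0.0004
t 18.3 box [-1.461e+02 -1.000e-01  1.368e+02] tilt 30.0 yaw/jaw [-0.001  1.    -0.007] z [ 0.499 -0.006 -0.866] F [-0.4 -0.2  0. ] q [ 0.54 -0.46  2.26 -0.4   0.97 -0.72]
[585.9 184.2] [69.1 70.8] 81.6 0.0898
[612.5 178. ] [102.8 152.8] 81.5 0.0676
[586.  183.9] [69.7 70.8] 81.3 0.09
[612.7 178.4] [102.8 152.6] 82.0 0.0677
```

View pics/end.png

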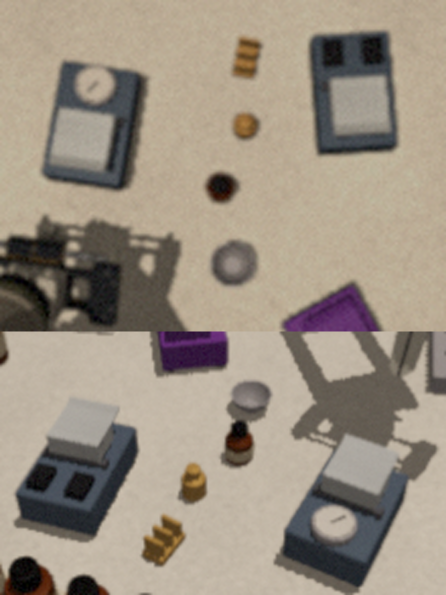

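The picture shows the guard shut again, at (85,140) in the upper part and (360,470) in the lower, with both boxes and the small things in place and the gripper clear. The roof height and box centre match the start to within 0.5 mm, so I'm handing in.

```bash
python3 -c "from plant import robot; print(robot.close_job())"
```

```text
the job is handed in; nothing more can be done
None
```

I switched on the extractor, the box with the round dial, and handed the job in at about 18.4 s of the 42 s; no verdict was given. With the fingers shut, I lifted the guard to about 0.6 rad (estimated from the finger position), flipped the toggle to the rear in two passes, then drew back so the guard dropped shut.

**Toggle:** it can't be seen under the shut guard, so "on" rests on touch. The finger came up against a firm stop at about 4 N, at or slightly beyond the depth expected for fully on.

**Guard and box:** in the last top view, the mean height of the guard roof is 90.0 mm, against 89.8 mm at the start. The guard outline and box centre moved by no more than 0.5 mm, which is within measurement noise.

**Everything else:** by eye, the stirrer box with its guard, the vial, weight, strip holder and dish are where they were. I did not measure them. The two bottles were outside the last crop, but the arm never went near them. The gripper was clear, and the wrist force readings were back within sensor noise.

No check failed or disagreed.

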